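# Push the shelf divider past its spring catch

### The job

On the low grey track, press the spring tread plate down with the fingertips and, keeping it down so that its two catch teeth sink, push the steel divider along the track to the left (as the robot sees it) until it is completely past the teeth. Then let go so that the tread springs fully up and locks the divider from behind. Only press and push gently: do not pinch, force, lift or tip the divider, and leave the toys and other things on the shelf where they stand.

Things in the scene. Friction and masses are not known exactly. Their poses are not given: they have to be found in the camera images.
- track: fixed low grey plastic track on the shelf, 140 (x) by 270 mm (y = -148 to +122) by 18 mm high, with side rails and low end stops. Origin: underside, level with the catch teeth, on the centre line. Its own +y is the sliding direction (roughly the robot's left; the track lies turned by up to 0.35 rad). Its z is up.
- catch (a joint): how far the spring tread is pressed straight down, m: 0 = fully up, 0.014 = bottom. It stays level wherever it is pressed; net push about 1.5 N at first, 5 N at the bottom. The teeth clear the divider once it is pressed more than 9 mm. While under the divider the teeth are kept down by it; once it is past they spring up.
- tread (a point): point on the tread's top face midway between the teeth, 34 mm above the shelf when up; moves with the tread. The tread is a steel plate on the track's centre line, 74 mm wide, from track y = -130 to +60 mm. Two teeth, 10 mm (x) by 8 mm (y), stand 12 mm up from it at track y = 0, x = +-32 mm: a lane 54 mm wide between them is free for the fingertips.
- divider: loose steel divider, 0.7 kg: upright panel on two 100 mm runners, 2 mm side play in the track. Panel 118 (track x) by 10 mm (y), from 37 to 63 mm above the shelf, bridging the raised tread. Origin 4 mm above the shelf, midway between the runners, under the panel's middle plane; axes as the track's. Starts at track y = -75 to -35 mm; an end stop allows at most +55 mm.
- bowl: small blue ceramic bowl, 90 mm across, 38 mm high; bystander, origin at the centre of its underside
- dumbbell: red wooden dumbbell toy lying down, 90 mm long, 44 mm high; bystander, origin at the centre of its underside
- barrel: clear acrylic barrel standing up, 72 mm across, 90 mm high; bystander, origin at the centre of its underside
- bell_cage: steel wire bell cage, 70 mm across, 95 mm high; bystander, origin at the centre of its underside
- spray: white closed bottle, 60 mm across, 170 mm high; bystander, origin at the centre of its underside
- tin: steel can, 80 mm across, 100 mm high; bystander, origin at the centre of its underside
Mind the look-alikes: they are no part of the job. What is shaped like the divider but green or pink is not meant.

How it is judged:
On the way, in this order (a step that is already met when the one before it is completed fails the run):
1. the fingers hold the tread pressed while the divider is still before the teeth (value of joint catch above 0.009 m and contact force between the fingers and track above 0.5 N and y of divider in the frame of track below -0.005 m), for 0.1 s.
2. the divider is completely past the teeth (y of divider in the frame of track above 0.009 m), for 0.1 s.
At the end, for the whole second after the job is handed in: The divider rests in the track with its middle plane more than 9 mm beyond the teeth's centre, upright (within 0.06 rad) on the track floor (within 4 mm), and the tread is up to within 3 mm of its rest height (y of divider in the frame of track above 0.009 m and x of divider in the frame of track between -0.006 and 0.006 m and value of joint catch below 0.003 m and height (world z) of divider below 0.008 m and angle between divider's own z axis and vertical below 0.06 rad and linear speed of divider below 0.01 m/s); the robot touches nothing.
It fails at once if the divider is lifted by more than 8 mm or tipped by more than 0.2 rad (height (world z) of divider above 0.012 m or angle between divider's own z axis and vertical above 0.2 rad).
It fails at once if the divider is pinched or forced: the fingers press on it with more than 30 N (contact force between the fingers and divider above 30 N).
It fails at once if a bystander is moved by more than 20 mm or tipped (distance of any of bowl, dumbbell, barrel, bell_cage, spray, tin from where it was at the start of the episode above 0.02 m or angle between any of bowl, dumbbell, barrel, bell_cage, spray, tin's own z axis and vertical above 0.3 rad).
It also fails if it takes over 35 s, if anything falls off the work surface, if the arm or the gripper's body presses on something with over 40 N, if the wrist force passes 120 N, or if a joint passes its speed limit or range.

### The arm

A 6-joint arm with a two-finger parallel gripper is mounted at the origin on the work surface. World frame = base frame: x ahead of the robot, y to its left, z up, the work surface at z = 0. Lengths are in m, angles in rad, forces in N, time in s.
With the tool pointing down it reaches from about 0.3 to 0.85 m from the base axis. Payload 5.4 kg.
Tool frame: the origin (TCP) lies at the very end of the fingers, on their centre line; the grasp point (between the pads) lies 19 mm behind it; z points along the fingers, y is the line along which they close (so a half turn about z gives the same grasp; the last joint's range is limited). The gripper opens to 85 mm and grips with 20 to 120 N. Pads are 22 mm wide; open, the fingers measure 114 mm over their backs; the gripper's body (76 mm by 85 mm) begins 54 mm behind the grasp point. The pads swing forward as they close: fully open they stand 13 mm farther back than shut.
Start: joints at [-1.348, 0.158, 1.597, -0, 1.386, -0.21], TCP at [0.241, -0.522, 0.231] pointing down, gripper open.
Joint ranges: [-2.91, 2.91], [-0.94, 2.29], [0.18, 2.7], [-1.29, 4.43], [0.17, 2.64], [-3, 3]. Speed limits (rad/s): [2.57, 2.57, 3.14, 3.14, 3.14, 3.14].

### API

Orientations are given as [roll, pitch, yaw] about the fixed x, y, z axes, in that order (R = Rz(yaw) Ry(pitch) Rx(roll)).
In Python, from plant import bot gives the robot as it stands.
- The arm moves only by the tool apply_moves, never from a script. Its argument "increments" is a list of rows, each an object with "delta_pos": the shift along the tool's x, y, z in units of 40 mm (1.0 is 40 mm), a list of three; "rotation": the turn, a rotation vector about the tool's x, y, z in units of 5 degrees (1.0 is 5 degrees), a list of three; "hand": the closure, from 0 (fully open) to 1 (shut). A call has 1 to 5 rows; each row is the pose to reach, as a shift and turn from the pose commanded when the call began, along the tool's axes at that moment; what a row does not reach only later rows make up. A row lasts 1/8 s, in which the tool goes at most 62.5 mm and 10.7 degrees, less where a joint would pass 70% of its speed; a pose out of reach is approached as far as the arm can. A call with a gripper value outside its range is refused whole. The fingers move at their own pace and stop on an object; "force" is the grip in N (left out, the last holds). Time passes only in rows, so rows that repeat a pose let the fingers close. It gives the time, the measured TCP pose, the force, the opening and the grip force at its end, in the units of the state.
- bot.observe(): the state, without advancing time (a new reading comes with each control period).
- bot.get_image(name): name is "scene" or "top" or "wrist"; returns the picture (420x560x3 uint8, red, green, blue); there is no depth.
- bot.calibration(name): a dict with "fov_y" (degrees; the focal length in pixels is half the picture's height over the tangent of half this angle, whatever the lens; pixels are square), "cx", "cy" (the principal point, pixels), "R" (3x3) and "t" (3): a world point X has camera coordinates R X + t. Camera axes: x right, y down, z forward; pixel columns grow to the right and rows downward; lengths in m; the calibration is good to about 2 mm. The wrist camera is an equidistant fisheye: a pixel r from the principal point sees the ray r / f radians off the axis. A picture is of the moment at which its call begins: read the wrist's pose just before it. calibration takes no time and is no camera call; for the wrist camera it gives the pose at the moment of the call.
- bot.close_job(): hands the job in; it is judged then, once.
The state is a dict: "time_s": time; "joint_pos": joint angles; "qvel": joint speeds; "joint_efforts": joint torques, N m; "tool_pos": TCP position; "ee_rot": TCP orientation; "contact_force": force on the tool from outside, world axes, zero at the start; "wrist_torque": the same for the moment, N m; "grip_width": finger opening in m; "gripper_force": force on a finger pad.
Only numpy, scipy, OpenCV 4.12 (cv2) and the standard library are available. Lean on these libraries where they do the work, as an engineer would, in place of code of your own. Each camera call takes 0.05 s, during which the arm holds its last target. There are 200 camera calls.

## Working session

There is one attempt and no reset: what is moved stays moved. The work goes in short steps, Python scripts to look and compute and a tool call to move; the robot and the scene stay as the last step left them, time stands still between calls to the robot, and variables do not carry over. Pictures are saved under pics/ and viewed, at most 10 in all, crops included, and the job is handed in when it is done.

Besides the shell and the picture viewer there is one more tool, called after "Request:" in YAML: its name, and indented under it one key for each argument. apply_moves: Moves the arm, as the interface text tells. Its arguments: {"type":"object","properties":{"increments":{"type":"array"},"force":{"type":"number"}},"required":["increments"]}

```bash
mkdir -p pics; ls; python3 - <<'E'
from plant import bot
import cv2,numpy as np
s=bot.observe();print(s['tool_pos'],s['ee_rot'],s['time_s'],s['contact_force'])
for n in("scene","top"):
    cv2.imwrite(f"pics/{n}0.png",bot.get_image(n)[:,:,::-1])
    c=bot.calibration(n);print(n,c)
E
```

```text
pics
[ 0.24099477 -0.5213771   0.2302907 ] [-3.13970904e+00 -3.70398550e-04  4.32785704e-01] 0.0 [-0.07471703  0.43282496 -0.23497798]
scene {'fov_y': 49.20405276097188, 'cx': 271.7684525370364, 'cy': 202.6082130210121, 'R': array([[ 0.3120101 ,  0.95004789, -0.00766176],
       [ 0.6684998 , -0.22526146, -0.70877732],
       [-0.6750983 ,  0.21602379, -0.70539068]]), 't': array([-0.18774669, -0.31781342,  1.53019985])}
top {'fov_y': 45.375551098695105, 'cx': 283.1155860512869, 'cy': 209.52003339231325, 'R': array([[-0.02725692, -0.99952762,  0.01419871],
       [-0.99553126,  0.02585776, -0.09082337],
       [ 0.09041332, -0.01661082, -0.99576579]]), 't': array([0.00821252, 0.55848172, 1.4662521 ])}
```

View pics/scene0.png

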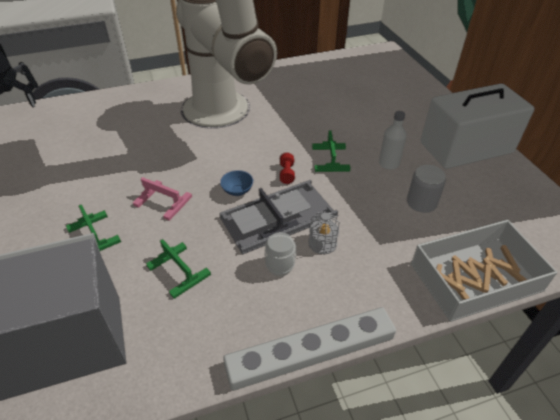

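View pics/top0.png

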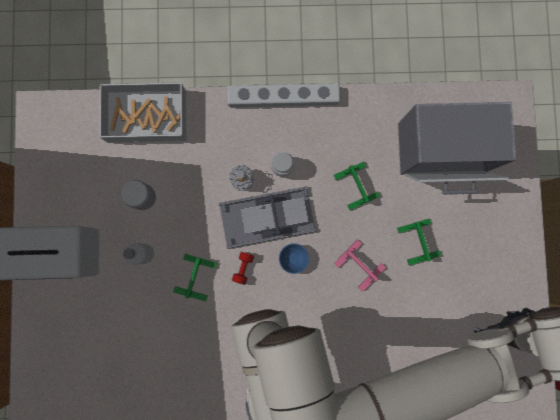

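The scene view shows the grey track at (278,215) with the dark divider across it near (270,208). In the top view the track runs from (226,226) on the left to (312,208) on the right, with the divider near (278,213). The bowl, dumbbell, barrel and cage stand close by.

```bash
python3 - <<'E'
import cv2,numpy as np
a=cv2.imread("pics/top0.png")[180:255,212:322];b=cv2.imread("pics/scene0.png")[175:255,212:342]
a=cv2.convertScaleAbs(cv2.resize(a,(0,0),fx=5.5,fy=5.5,interpolation=cv2.INTER_CUBIC),alpha=1.4)
b=cv2.convertScaleAbs(cv2.resize(b,(0,0),fx=6,fy=6,interpolation=cv2.INTER_CUBIC),alpha=1.4)
cv2.imwrite("pics/topc.png",a);cv2.imwrite("pics/scenec.png",b)
E
```

```text
(no output)
```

View pics/topc.png

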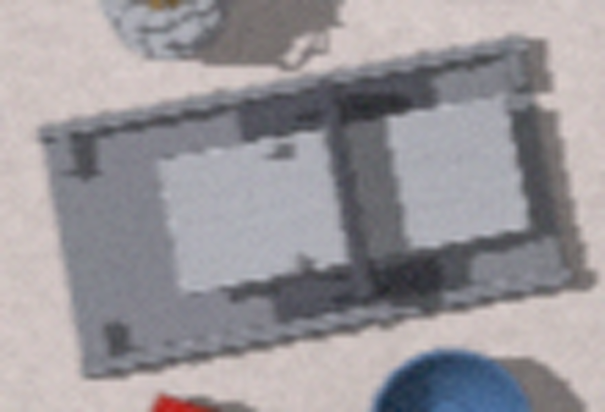

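View pics/scenec.png

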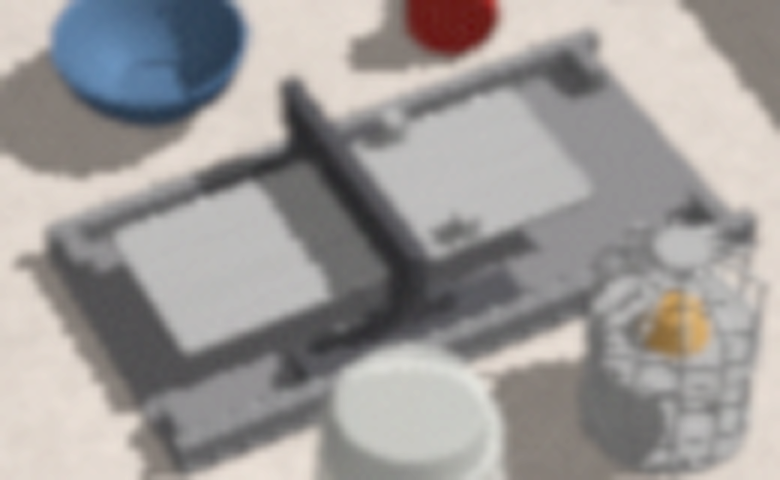

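The top crop shows the bright tread with corners at (160,158), (180,292), (530,230) and (513,97). Its teeth are at (285,150) and (306,262), and the divider panel runs (335,100)–(362,290). The scene crop shows the same tread corners at (592,190), (515,88), (113,238) and (190,352).

```bash
cat > h.py <<'E'
import cv2,numpy as np
def K(c):
    f=210/np.tan(np.radians(c['fov_y']/2)); return np.array([[f,0,c['cx']],[0,f,c['cy']],[0,0,1]])
def P(c): return K(c)@np.c_[c['R'],c['t']]
def onplane(c,p,z):
    d=c['R'].T@np.linalg.inv(K(c))@np.array([p[0],p[1],1.]); o=-c['R'].T@c['t']
    return o+d*(z-o[2])/d[2]
E
python3 - <<'E'
from plant import bot
from h import *
ct,cs=bot.calibration("top"),bot.calibration("scene")
T=lambda p:((p[0]+.5)/5.5-.5+212,(p[1]+.5)/5.5-.5+180)
S=lambda p:((p[0]+.5)/6-.5+212,(p[1]+.5)/6-.5+175)
pts=dict(FL=((160,158),(592,190)),NL=((180,292),(515,88)),NR=((530,230),(113,238)),FR=((513,97),(190,352)),
 toothF=((283,148),(458,228)),toothN=((304,262),(388,120)),divN=((362,292),(293,85)),divF=((337,100),(412,265)))
W={}
for k,(a,b) in pts.items():
    X=cv2.triangulatePoints(P(ct),P(cs),np.array(T(a),float),np.array(S(b),float)).ravel();X=X[:3]/X[3];W[k]=X
    print(k,X.round(4),'top@34',onplane(ct,T(a),.034).round(4)[:2],'sc@34',onplane(cs,S(b),.034).round(4)[:2])
E34=lambda c,f,k,i:onplane(c,f(pts[k][i]),.034)
for nm,c,f,i in(("top",ct,T,0),("sc",cs,S,1)):
    Q={k:E34(c,f,k,i) for k in('FL','NL','NR','FR')}
    L=(Q['FL']+Q['NL'])/2;R=(Q['FR']+Q['NR'])/2;d=L-R
    yaw=np.arctan2(-d[0],d[1]);u=d/np.linalg.norm(d)
    print(nm,'len',np.linalg.norm(d),'yaw',yaw,'origin',(L-.06*u)[:2],(R+.13*u)[:2])
    o=((L-.06*u)+(R+.13*u))/2
    for k,z in(("divN",.063),("divF",.063),("toothF",.046),("toothN",.046)):
        X=onplane(c,f(pts[k][i]),z)-o;print(k,'trackx',X@[np.cos(yaw),np.sin(yaw),0],'tracky',X@u)
E
```

```text
FL [0.5639 0.1167 0.0337] top@34 [0.5645 0.1185] sc@34 [0.5637 0.1144]
NL [0.4922 0.1083 0.0308] top@34 [0.4924 0.1093] sc@34 [0.495  0.1057]
NR [ 0.5208 -0.0802  0.0275] top@34 [ 0.5206 -0.0788] sc@34 [ 0.5267 -0.0826]
FR [ 0.5934 -0.0705  0.0306] top@34 [ 0.5926 -0.0719] sc@34 [ 0.5969 -0.0694]
toothF [0.5681 0.0528 0.0359] top@34 [0.5682 0.0525] sc@34 [0.5666 0.0539]
toothN [0.5063 0.043  0.0442] top@34 [0.5067 0.0427] sc@34 [0.4964 0.047 ]
divN [0.4882 0.0102 0.0585] top@34 [0.4898 0.0121] sc@34 [0.4624 0.0149]
divF [0.5921 0.0238 0.0477] top@34 [0.5934 0.0229] sc@34 [0.5803 0.0291]
top len 0.19128158179778446 yaw 0.14766177416414242 origin [0.53729187 0.05453688] [0.53748042 0.05326924]
divN trackx -0.054467104134253694 tracky -0.034018637436613916
divF trackx 0.047505528534903904 tracky -0.03855128907184366
toothF trackx 0.029071524493155275 tracky -0.006043943969819353
toothN trackx -0.032716670863427465 tracky -0.0066544528957570665
sc len 0.1887858593348778 yaw 0.17257384774735587 origin [0.53963881 0.05090731] [0.53943032 0.05210342]
divN trackx -0.05440972890631992 tracky -0.036297538377232125
divF trackx 0.060021986012691944 tracky -0.04226485939669616
toothF trackx 0.03698958694608682 tracky -0.008146636564885198
toothN trackx -0.03229504156036164 tracky -0.0029521464240785476
```

Request:
apply_moves:
  increments:
    - {"delta_pos": [12.26, -8.16, 0], "rotation": [0, 0, -14.8], "hand": 1}
    - {"delta_pos": [12.26, -8.16, 0], "rotation": [0, 0, -14.8], "hand": 1}
    - {"delta_pos": [12.26, -8.16, 0], "rotation": [0, 0, -14.8], "hand": 1}
    - {"delta_pos": [12.26, -8.16, 0], "rotation": [0, 0, -14.8], "hand": 1}
    - {"delta_pos": [12.26, -8.16, 0], "rotation": [0, 0, -14.8], "hand": 1}

```text
time_s: 0.72
tool_pos: [0.4052, -0.2537, 0.231]
ee_rot: [-3.142, -0.0, 1.376]
contact_force: [0.7, -0.3, 1.0]
grip_width: 0.0002
gripper_force: 0.0
```

Request:
apply_moves:
  increments:
    - {"delta_pos": [6.51, 2.36, 0], "rotation": [0, 0, -4.1], "hand": 1}
    - {"delta_pos": [6.51, 2.36, 0], "rotation": [0, 0, -4.1], "hand": 1}
    - {"delta_pos": [6.51, 2.36, 0.75], "rotation": [0, 0, -4.1], "hand": 1}
    - {"delta_pos": [6.51, 2.36, 0.75], "rotation": [0, 0, -4.1], "hand": 1}
    - {"delta_pos": [6.51, 2.36, 0.75], "rotation": [0, 0, -4.1], "hand": 1}

```text
time_s: 1.35
tool_pos: [0.5493, -0.0163, 0.1999]
ee_rot: [-3.14, -0.001, 1.731]
contact_force: [0.0, -0.7, -0.3]
grip_width: -0.0
gripper_force: 0.0
```

```bash
python3 - <<'E'
from plant import bot
from h import *
import json
s=bot.observe();print(s['tool_pos'],s['ee_rot'],s['time_s'],s['contact_force'])
c=bot.calibration("wrist");json.dump({k:np.array(v).tolist() for k,v in c.items() if k in('fov_y','cx','cy','R','t')},open('w1.json','w'))
im=bot.get_image("wrist")[:,:,::-1];cv2.imwrite("pics/w1.png",im);print(c)
E
```

```text
[ 0.54926178 -0.01625843  0.19994406] [-3.13993272e+00 -1.19519234e-03  1.73106831e+00] 1.35 [ 0.04599139 -0.72031552 -0.26054101]
{'fov_y': 65.70646984690485, 'cx': 282.1367005003702, 'cy': 211.24213731308868, 'R': array([[ 0.98715593,  0.15975385, -0.00137358],
       [ 0.15197798, -0.93638696,  0.31635765],
       [ 0.04925315, -0.31250308, -0.948639  ]]), 't': array([-0.53922109, -0.13022672,  0.31841835])}
```

View pics/w1.png

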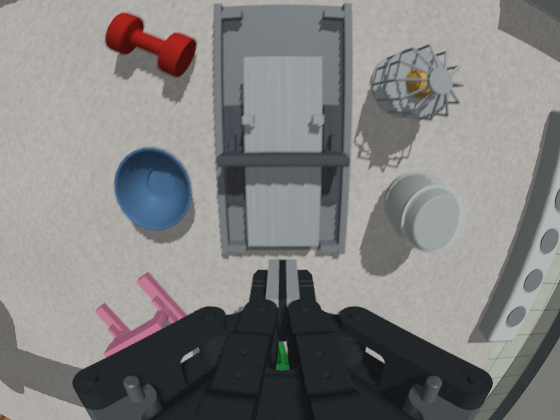

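The wrist view shows the tread with corners at (244,57), (322,57), (247,247) and (321,247), and the teeth near (249,121) and (318,121). The divider panel is at row 160, columns 218–348. The fingertips are at (283,262).

```bash
cat >> h.py <<'E'
def won(c,p,z):
    n=cv2.fisheye.undistortPoints(np.array([[p]],float),K(c),np.zeros(4)).ravel()
    R=np.array(c['R']);t=np.array(c['t']);d=R.T@np.array([n[0],n[1],1.]);o=-R.T@t
    return o+d*(z-o[2])/d[2]
E
python3 - <<'E'
from h import *
import json
c=json.load(open('w1.json'));
Q=[won(c,p,.034) for p in((244,57),(322,57),(247,247),(321,247))]
L=(Q[0]+Q[1])/2;R=(Q[2]+Q[3])/2;d=L-R;u=d/np.linalg.norm(d);yaw=np.arctan2(-d[0],d[1])
o=((L-.06*u)+(R+.13*u))/2;v=np.array([np.cos(yaw),np.sin(yaw),0])
print('len',np.linalg.norm(d),'w',np.linalg.norm(Q[0]-Q[1]),np.linalg.norm(Q[2]-Q[3]),'yaw',yaw,'o',o)
for n,p,z in(("t",(249,115),.046),("t",(318,115),.046),("dfrontbot",(283,167),.05),("divtopfar",(219,154),.063),("divtopfar",(347,154),.063),("divtopnear",(219,164),.063),("divtopnear",(347,164),.063),("tip",(283,262),.2)):
    X=won(c,p,z)-o;print(n,(X@v).round(4),(X@u).round(4))
im=cv2.imread('pics/w1.png');print(im[140:180,283].mean(1).round())
s=np.array([.54926,-.01626,.19994])-o;print('tcp',s@v,s@u)
E
```

```text
len 0.1904495385549234 w 0.07242491275677879 0.07749862832741625 yaw 0.16652839178864923 o [0.53907951 0.05184207 0.034     ]
t -0.031 0.0049
t 0.0312 0.0046
dfrontbot -0.0006 -0.0429
divtopfar -0.0566 -0.028
divtopfar 0.0555 -0.0286
divtopnear -0.057 -0.0369
divtopnear 0.0558 -0.0375
tip -0.0009 -0.0617
[156. 155. 155. 155. 155. 154. 155. 155. 155. 156. 150. 131.  97.  70.
  66.  71.  76.  80.  78.  78.  77.  77.  78.  76.  67.  66.  77.  86.
  95.  95.  96.  95.  94.  94.  93.  94.  94.  95.  95.  95.]
tcp -0.0012489275982220955 -0.06884747465343538
```

Request:
apply_moves:
  increments:
    - {"delta_pos": [0, 0, 1.5], "rotation": [0, 0, 0], "hand": 1}
    - {"delta_pos": [0, 0, 3], "rotation": [0, 0, 0], "hand": 1}
    - {"delta_pos": [0, 0, 3.9], "rotation": [0, 0, 0], "hand": 1}
    - {"delta_pos": [0, 0, 3.9], "rotation": [0, 0, 0], "hand": 1}

```text
time_s: 1.9
tool_pos: [0.5457, -0.0188, 0.042]
ee_rot: [-3.134, -0.003, 1.728]
contact_force: [0.4, 0.0, -0.2]
grip_width: 0.0002
gripper_force: 0.0
```

Request:
apply_moves:
  increments:
    - {"delta_pos": [0, 0, 0.15], "rotation": [0, 0, 0], "hand": 1}
    - {"delta_pos": [0, 0, 0.3], "rotation": [0, 0, 0], "hand": 1}
    - {"delta_pos": [0, 0, 0.45], "rotation": [0, 0, 0], "hand": 1}
    - {"delta_pos": [0, 0, 0.5], "rotation": [0, 0, 0], "hand": 1}
    - {"delta_pos": [0, 0, 0.5], "rotation": [0, 0, 0], "hand": 1}

```text
time_s: 2.52
tool_pos: [0.5502, -0.0197, 0.0262]
ee_rot: [3.139, 0.001, 1.728]
contact_force: [2.6, -0.8, 2.9]
grip_width: -0.0
gripper_force: 1.8
```

Request:
apply_moves:
  increments:
    - {"delta_pos": [0, 0, 0.1], "rotation": [0, 0, 0], "hand": 1}
    - {"delta_pos": [0, 0, 0.1], "rotation": [0, 0, 0], "hand": 1}
    - {"delta_pos": [0, 0, 0.1], "rotation": [0, 0, 0], "hand": 1}

```text
time_s: 2.9
tool_pos: [0.5497, -0.0195, 0.0217]
ee_rot: [3.14, 0.001, 1.728]
contact_force: [3.4, -1.9, 5.6]
grip_width: -0.0004
gripper_force: 2.3
```

```bash
python3 - <<'E'
from plant import bot
from h import *
import json
for i in range(2):
    s=bot.observe();print(s['tool_pos'],s['ee_rot'],s['time_s'],s['contact_force'])
    c=bot.calibration("wrist");im=bot.get_image("wrist")[:,:,::-1]
json.dump({k:np.array(c[k]).tolist() for k in('fov_y','cx','cy','R','t')},open('w2.json','w'))
cv2.imwrite("pics/w2.png",im)
E
```

```text
[ 0.54966541 -0.01949841  0.02168137] [3.14034203e+00 5.59888330e-04 1.72805912e+00] 2.9 [ 3.39963261 -1.94624296  5.5893478 ]
[ 0.54967276 -0.01948266  0.02171039] [3.14031485e+00 6.01756015e-04 1.72810946e+00] 2.95 [ 3.09684846 -1.48979484  4.18698577]
```

View pics/w2.png

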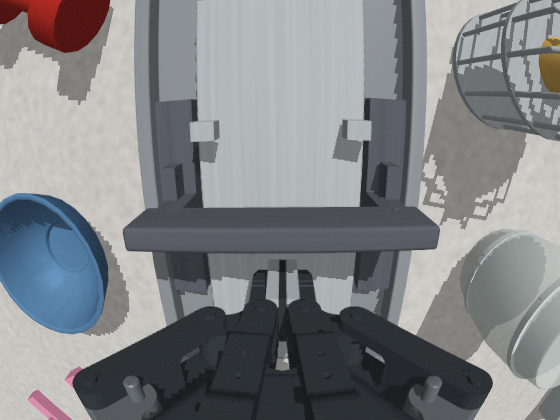

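The wrist view shows the pressed tread with its teeth at (204,131) and (357,131), still ahead of the divider panel (rows 208–250). The fingertips are just behind the panel at (283,270). Next I'll push gently.

Request:
apply_moves:
  increments:
    - {"delta_pos": [0.1, 0, 0], "rotation": [0, 0, 0], "hand": 1}
    - {"delta_pos": [0.2, 0, 0], "rotation": [0, 0, 0], "hand": 1}
    - {"delta_pos": [0.3, 0, 0], "rotation": [0, 0, 0], "hand": 1}
    - {"delta_pos": [0.4, 0, 0], "rotation": [0, 0, 0], "hand": 1}
    - {"delta_pos": [0.5, 0, 0], "rotation": [0, 0, 0], "hand": 1}

```text
time_s: 3.62
tool_pos: [0.5458, 0.0003, 0.0213]
ee_rot: [-3.141, 0.001, 1.728]
contact_force: [0.8, -6.5, 5.8]
grip_width: 0.0002
gripper_force: 2.3
```

Request:
apply_moves:
  increments:
    - {"delta_pos": [0.1, 0, 0], "rotation": [0, 0, 0], "hand": 1}
    - {"delta_pos": [0.2, 0, 0], "rotation": [0, 0, 0], "hand": 1}
    - {"delta_pos": [0.3, 0, 0], "rotation": [0, 0, 0], "hand": 1}

```text
time_s: 4.0
tool_pos: [0.5443, 0.0116, 0.0215]
ee_rot: [3.141, 0.002, 1.728]
contact_force: [0.5, -7.5, 4.6]
grip_width: -0.0001
gripper_force: 2.3
```

Request:
apply_moves:
  increments:
    - {"delta_pos": [0.12, 0, 0], "rotation": [0, 0, 0], "hand": 1}
    - {"delta_pos": [0.24, 0, 0], "rotation": [0, 0, 0], "hand": 1}
    - {"delta_pos": [0.36, 0, 0], "rotation": [0, 0, 0], "hand": 1}
    - {"delta_pos": [0.48, 0, 0], "rotation": [0, 0, 0], "hand": 1}
    - {"delta_pos": [0.6, 0, 0], "rotation": [0, 0, 0], "hand": 1}

```text
time_s: 4.62
tool_pos: [0.5406, 0.0353, 0.0215]
ee_rot: [3.141, 0.002, 1.728]
contact_force: [1.2, -9.0, 4.2]
grip_width: -0.0002
gripper_force: 2.3
```

Request:
apply_moves:
  increments:
    - {"delta_pos": [0.12, 0, 0], "rotation": [0, 0, 0], "hand": 1}
    - {"delta_pos": [0.24, 0, 0], "rotation": [0, 0, 0], "hand": 1}
    - {"delta_pos": [0.36, 0, 0], "rotation": [0, 0, 0], "hand": 1}
    - {"delta_pos": [0.48, 0, 0], "rotation": [0, 0, 0], "hand": 1}
    - {"delta_pos": [0.6, 0, 0], "rotation": [0, 0, 0], "hand": 1}

```text
time_s: 5.25
tool_pos: [0.5368, 0.059, 0.0215]
ee_rot: [3.141, 0.002, 1.728]
contact_force: [0.5, -7.2, 3.9]
grip_width: -0.0
gripper_force: 2.3
```

```bash
python3 - <<'E'
from plant import bot
from h import *
s=bot.observe();print(s['tool_pos'],s['time_s'],s['contact_force'])
cv2.imwrite("pics/w3.png",bot.get_image("wrist")[:,:,::-1])
E
```

```text
[0.5367806  0.05901222 0.02148068] 5.25 [ 0.50873033 -7.22417452  3.94770561]
```

View pics/w3.png

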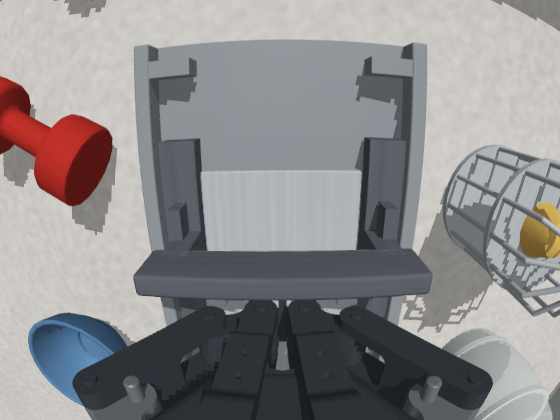

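The divider is past the teeth: the panel is at rows 250–295 and the teeth are now hidden behind it. I'll back off slightly, then lift.

Request:
apply_moves:
  increments:
    - {"delta_pos": [-0.1, 0, 0], "rotation": [0, 0, 0], "hand": 1}
    - {"delta_pos": [-0.15, 0, 0], "rotation": [0, 0, 0], "hand": 1}
    - {"delta_pos": [-0.15, 0, -0.25], "rotation": [0, 0, 0], "hand": 1}
    - {"delta_pos": [-0.15, 0, -0.6], "rotation": [0, 0, 0], "hand": 1}
    - {"delta_pos": [-0.15, 0, -1.2], "rotation": [0, 0, 0], "hand": 1}

```text
time_s: 5.92
tool_pos: [0.5361, 0.0537, 0.0692]
ee_rot: [-3.139, -0.0, 1.728]
contact_force: [0.8, 0.8, 0.6]
grip_width: -0.0001
gripper_force: 0.0
```

Request:
apply_moves:
  increments:
    - {"delta_pos": [0, 0, -1], "rotation": [0, 0, 0], "hand": 1}
    - {"delta_pos": [0, 0, -2], "rotation": [0, 0, 0], "hand": 1}
    - {"delta_pos": [-1, 0, -3], "rotation": [0, 0, 0], "hand": 1}
    - {"delta_pos": [-2, 0, -3], "rotation": [0, 0, 0], "hand": 1}
    - {"delta_pos": [-2, 0, -3], "rotation": [0, 0, 0], "hand": 1}

```text
time_s: 6.55
tool_pos: [0.5501, -0.0276, 0.1903]
ee_rot: [3.141, 0.001, 1.725]
contact_force: [-0.6, -0.3, -0.3]
grip_width: -0.0003
gripper_force: 0.0
```

```bash
python3 - <<'E'
from plant import bot
from h import *
import json
s=bot.observe();print(s['tool_pos'],s['time_s'],s['contact_force'])
c=bot.calibration("wrist");json.dump({k:np.array(c[k]).tolist() for k in('fov_y','cx','cy','R','t')},open('w4.json','w'))
cv2.imwrite("pics/w4.png",bot.get_image("wrist")[:,:,::-1])
E
```

```text
[ 0.55012694 -0.02761917  0.19029622] 6.55 [-0.59668179 -0.26508062 -0.25819572]
```

View pics/w4.png

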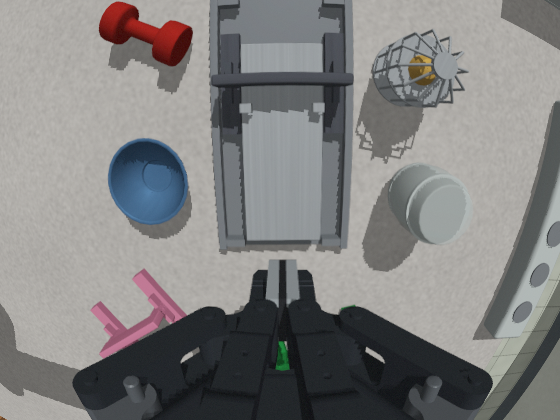

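The final view shows the divider panel at row 79, with both teeth standing behind it at (246,109) and (319,109). The tread corners are at (243,43), (324,43), (243,241) and (322,241), and the bystanders haven't moved.

```bash
python3 - <<'E'
from h import *
import json
from plant import bot
c=json.load(open('w4.json'));o=np.array([.53908,.05184,.034]);a=.1645
u=np.array([-np.sin(a),np.cos(a),0]);v=np.array([np.cos(a),np.sin(a),0])
for z in(.034,.028,.022):
  print(z,[((won(c,p,z)-o)@u).round(4) for p in((283,43),(283,241))])
ys=[]
for p,z in(((214,79),.063),((352,79),.063),((246,105),.046),((319,105),.046)):
    X=won(c,p,z)-o;print((X@v).round(4),(X@u).round(4));ys.append(X@u)
if min(ys[:2])>.012: print(bot.close_job())
E
```

```text
0.034 [np.float64(0.0595), np.float64(-0.1308)]
0.028 [np.float64(0.0607), np.float64(-0.1334)]
0.022 [np.float64(0.0619), np.float64(-0.1361)]
-0.0569 0.0256
0.0564 0.0245
-0.0326 0.0025
0.0308 0.0019
the job is handed in; nothing more can be done
None
```

Job handed in: my last wrist-camera measurement put the divider about 25 mm past the teeth with the tread sprung back up, and no bystander looked moved; the judge returned no verdict.

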